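Open the vent cap of a balm-filling pot

TASK

The balm pot cannot be drained for the next row of lip balms until its vent is open: flip the yellow tab on top right back over its hinge and leave it there, then unscrew the white vent cap beneath it, anticlockwise, until it comes up against its stop. The stop has to be found by feel: ease off as soon as the cap goes solid, because wrenching it twists and tears the soft rubber neck, then let go of the cap. Do not disturb the tubes, the oil bottle or the gift box around the pot.

Things in the scene. Friction and masses are not known exactly. Their poses are not given: they have to be found in the camera images.
- pot: Round aluminium pot bolted to the bench, 116 mm wide (150 mm at its foot), 108 mm high; place and yaw vary. Origin: centre of its underside, on the bench. z (up) is the axis of neck and cap; -x is its front, with a small brass tap low down and the free end of the tab above; +x is its back, with the tab's hinge.
- tab (a joint): Yellow flip-top tab: a 5 mm plate (52 mm disc over the cap, 20 mm wide tongue to the front) hinged at the back. 0 = closed, level; grows as its free end is lifted; pi/2 upright; 2.6 = its stop, fully flipped back. It stays where it is left; lifting takes about 2 N at the lug. Flipped right back means beyond 2.0; short of that it is in the way of a hand on the cap.
- tab_lug (a point): Centre of the lug on the tab's free end: 20 mm wide along the pot's y, 12 mm thick, 16 mm tall, on the 5 mm tongue of the same width. Pinched from above across its 20 mm, it swivels between the fingers as the tab turns. Closed: 51 mm in front of the cap's axis, 163 mm above the bench, 97 mm in front of and 14 mm above the hinge line; the pot's shoulder is 104 mm high below it. Turns with the tab.
- tab_hinge (a point): Middle of the tab's hinge line, which runs along the pot's y axis; 46 mm behind the cap's axis, 149 mm above the bench. Axes as the pot's.
- cap_mid (a point): Centre of the white round vent cap, 46 mm diameter, 30 mm tall, on the pot's axis, 130 mm above the bench if fully down. Anticlockwise turning (from above) lifts it 1.5 mm per rad to a firm stop, centre at 133.9 mm. How far it is already open is unknown: 1.6 to 2.6 rad are left. Turning takes 0.25 N m, rising steeply at the stop. Gripped across its diameter at any yaw, 25 N or more.
- neck (a joint): Twist of the soft rubber neck (44 mm wide, 7 mm high) that carries the cap, about the vertical, rad, positive anticlockwise from above, 0 at ease. A spring of 4 N m per rad: it reads about 0.06 while the cap turns, and more as the cap is forced against its stop. Beyond 0.16 either way (0.64 N m) the rubber tears.
- tube_a_mid (a point): Centre of an open white lip-balm tube, 20 mm diameter, 68 mm tall, standing loose; leave alone.
- tube_b_mid (a point): Centre of a second such tube; leave alone.
- oil_mid (a point): Mid-height of a loose amber bottle, 56 mm diameter, 150 mm tall; leave alone.
- giftbox_mid (a point): Centre of a loose brown gift box, 70 by 100 mm, 116 mm high with its handle; its point is 45 mm above the bench; leave alone.
Mind the look-alikes: they are no part of the job. What is meant by the pot is not purple, and is the smaller of those in its own colour.

How it is judged:
By the outcome, as a careful person would: the job done as asked, in the order asked, and still so for the second after the job is handed in, with the robot touching nothing.
It also fails if it takes over 72 s, if anything falls off the work surface, if the arm or the gripper's body presses on something with over 40 N, if the wrist force passes 120 N, or if a joint passes its speed limit or range.

ROBOT

A 7-joint arm with a two-finger parallel gripper is mounted at the origin on the work surface. World frame = base frame: x ahead of the robot, y to its left, z up, the work surface at z = 0. Lengths are in m, angles in rad, forces in N, time in s.
With the tool pointing down it reaches from about 0.4 to 0.85 m from the base axis. Payload 10.4 kg.
Tool frame: the origin (TCP) lies between the finger pads; the fingertips stand 19 mm ahead of it and the grasp point (between the pads) is the TCP; z points along the fingers, x is the direction in which the jaws open and shut, and the axes are right-handed (so a half turn about z gives the same grasp; the last joint's range is limited). The gripper opens to 87 mm and grips with 3 to 60 N. Pads are 19 mm wide; open, the fingers measure 117 mm over their backs; the gripper's body (75 mm by 190 mm) begins 51 mm behind the grasp point.
Start: joints at [1.158, 0.332, -0.065, 1.46, 0.022, 1.35, -0.088], TCP at [0.238, -0.578, 0.242] pointing down, gripper open.
Joint ranges: [-2.6, 2.6], [-0.5, 2.12], [-1.47, 1.34], [0.16, 2.42], [-1.27, 4.41], [0.06, 2.06], [-2.6, 2.6]. Speed limits (rad/s): [2.22, 2.22, 2.79, 2.79, 3.14, 3.14, 3.14].

INTERFACE

Orientations are given as a unit quaternion [x, y, z, w].
In Python, from bench import * gives the robot as it stands.
- The arm moves only by the tool step_arm, never from a script. Its argument "commands" is a list of rows, each a list of 6 numbers: the shift along the tool's x, y, z in m, then the turn, a rotation vector about the tool's x, y, z in rad. In form: [[tx, ty, tz, rx, ry, rz], ...]. A call has 1 to 12 rows; each row shifts and turns the commanded pose from where the row before left it, along the tool's axes as they then stand; what a row does not reach is not made up. A row lasts 1/10 s, in which the tool goes at most 50 mm and 8.59 degrees, less where a joint would pass 70% of its speed; a pose out of reach is approached as far as the arm can. A call with a gripper value outside its range is refused whole. "gripper" is the opening, from 0 (shut) to 1 (fully open), set as the call begins (left out, the last holds). The fingers move at their own pace and stop on an object; "grip_force" is the grip in N (left out, the last holds). Time passes only in rows, so rows that do not move let the fingers close. It gives the time, the measured TCP pose, the force and the opening at its end, in the units of the state.
- read_state(): the state, without advancing time (a new reading comes with each control period).
- camera(name): name is "scene" or "side" or "wrist"; returns the picture (400x640x3 uint8, red, green, blue); there is no depth.
- get_calibration(name): a dict with "fx", "fy", "cx", "cy" (pixels), "k1" (the pictures are not rectified: a ray, as slopes to the right and down, at radius r is drawn at 1 + k1 r^2 times it, then the intrinsics apply), "R" (3x3) and "t" (3): a world point X has camera coordinates R X + t. Camera axes: x right, y down, z forward; pixel columns grow to the right and rows downward; lengths in m; the calibration is good to about 2 mm. A picture is of the moment at which its call begins: read the wrist's pose just before it. get_calibration takes no time and is no camera call; for the wrist camera it gives the pose at the moment of the call.
- close_job(): hands the job in, once; it reports no verdict.
The state is a dict: "time": time; "joint_positions": joint angles; "joint_vel": joint speeds; "joint_torque": joint torques, N m; "ee_pos": TCP position; "eef_rot": TCP orientation; "ft_force": force on the tool from outside, world axes, zero at the start; "torque": the same for the moment, N m; "width": finger opening in m.
Only numpy, scipy, OpenCV 4.12 (cv2) and the standard library are available. Lean on these libraries where they do the work, as an engineer would, in place of code of your own. Each camera call takes 0.05 s, during which the arm holds its last target. There are 200 camera calls.

## Working session

There is one attempt and no reset: what is moved stays moved. The work goes in short steps, Python scripts to look and compute and a tool call to move; the robot and the scene stay as the last step left them, time stands still between calls to the robot, and variables do not carry over. Pictures are saved under pics/ and viewed, on a budget of 10 in all, crops included, one or two more only if the job needs it, and the job is handed in when it is done.

Besides the shell and the picture viewer there is one more tool, called after ">>>" in YAML: its name, and indented under it one key for each argument. step_arm: Moves the arm, as the interface text tells. Its arguments: {"type":"object","properties":{"commands":{"type":"array","items":{"type":"array","items":{"type":"number"}}},"gripper":{"type":"number"},"grip_force":{"type":"number"}},"required":["commands"]}

```bash
mkdir -p pics; ls; python3 - <<'E'
from bench import *
import cv2,numpy as np
a=[camera(n) for n in("scene","side")]
for n,i in zip(("scene","side"),a):
    cv2.imwrite(f"pics/{n}0.png",i[...,::-1]); c=get_calibration(n); print(n,{k:np.round(v,4).tolist() for k,v in c.items()})
s=read_state();print(s)
E
```

```text
pics
scene {'fx': 454.491, 'fy': 454.491, 'cx': 321.4988, 'cy': 200.777, 'k1': -0.0783, 'R': [[-0.6552, 0.7554, 0.0088], [0.5279, 0.4661, -0.71], [-0.5404, -0.4605, -0.7042]], 't': [0.3021, -0.2067, 1.3925]}
side {'fx': 463.8146, 'fy': 463.8146, 'cx': 308.2042, 'cy': 201.1371, 'k1': 0.0315, 'R': [[-0.8964, -0.4432, -0.0036], [-0.2359, 0.484, -0.8427], [0.3752, -0.7545, -0.5384]], 't': [0.4753, 0.2154, 0.8952]}
{'time': 0.1, 'joint_positions': array([ 1.15840928,  0.33279918, -0.06471862,  1.46086939,  0.02161102,
        1.34992282, -0.08848683]), 'joint_vel': array([-0.00046365, -0.00167007, -0.00067951, -0.00273166, -0.00111205,
       -0.00110243, -0.00208422]), 'joint_torque': array([ 2.24905561e-03, -6.24546075e+01,  2.51232827e-02, -3.90718281e+01,
       -6.14722073e-02,  3.66427365e-02,  9.44788985e-05]), 'ee_pos': array([ 0.23737063, -0.57780632,  0.24083372]), 'eef_rot': array([ 8.30674295e-01, -5.56758288e-01, -5.58547211e-04, -3.35092782e-04]), 'ft_force': array([ 0.75653079, -0.19913557,  0.75906397]), 'torque': array([0.01043314, 0.02132555, 0.00666937]), 'width': 0.08698491998466158}
```

View pics/scene0.png

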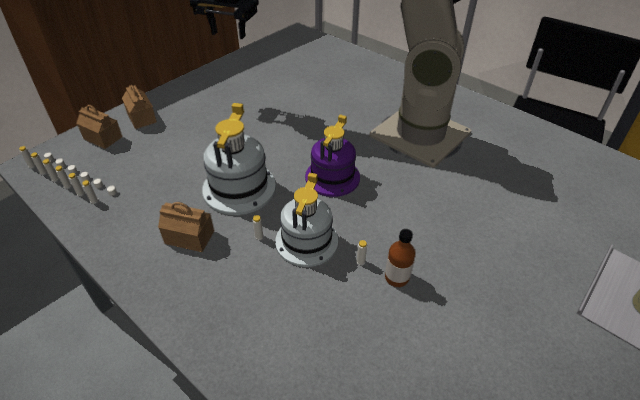

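View pics/side0.png

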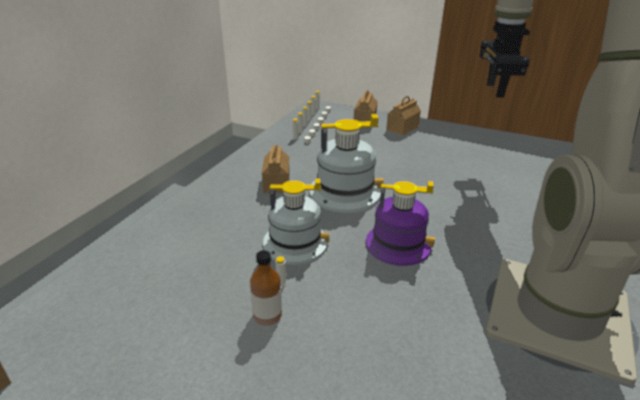

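The target is the smaller grey pot. In the scene view its tab disc is near (306,195) and the lug near (313,180). In the side view they are near (293,187) and (318,184).

```bash
cat > h.py <<'E'
import numpy as np,cv2
from bench import *
def ray(c,uv):
    K=np.array([[c['fx'],0,c['cx']],[0,c['fy'],c['cy']],[0,0,1]])
    x,y=cv2.undistortPoints(np.array([[uv]],float),K,np.array([c['k1'],0,0,0,0.]))[0,0]
    R=np.array(c['R']);o=-R.T@np.array(c['t']);d=R.T@np.array([x,y,1]);return o,d/np.linalg.norm(d)
def plane(c,uv,z):
    o,d=ray(c,uv);return o+d*(z-o[2])/d[2]
def tri(c1,u1,c2,u2):
    o,d=ray(c1,u1);p,e=ray(c2,u2)
    s=np.linalg.lstsq(np.c_[d,-e],p-o,rcond=None)[0]
    a=o+s[0]*d;b=p+s[1]*e;return (a+b)/2,np.linalg.norm(a-b)
def proj(c,X):
    p=np.array(c['R'])@np.array(X)+np.array(c['t']);x,y=p[:2]/p[2];f=1+c['k1']*(x*x+y*y)
    return np.array([c['cx']+c['fx']*x*f,c['cy']+c['fy']*y*f])
E
python3 - <<'E'
from h import *
out=[]
for n,(x0,y0) in (("scene",(266,165)),("side",(253,170))):
    im=cv2.imread(f"pics/{n}0.png");c=im[y0:y0+100,x0:x0+80]
    out.append(cv2.resize(c,None,fx=5,fy=5,interpolation=cv2.INTER_CUBIC))
    hsv=cv2.cvtColor(c,cv2.COLOR_BGR2HSV);m=cv2.inRange(hsv,(20,140,100),(32,255,255))
    k,l,s,ce=cv2.connectedComponentsWithStats(m)
    for i in range(1,k):
        if s[i,4]>15: print(n,s[i]+[x0,y0,0,0,0],ce[i]+[x0,y0])
    for r in range(0,50): 
        q=np.where(m[r])[0]
        if len(q): print(r+y0,q.min()+x0,q.max()+x0,len(q))
cv2.imwrite("pics/crop.png",np.hstack(out))
E
```

```text
scene [308 173   9   5  36] [312.11111111 175.13888889]
scene [294 180  24  34 449] [305.18040089 195.79064588]
173 309 313 4
174 309 316 8
175 308 316 9
176 308 316 9
177 310 315 6
180 308 311 2
181 308 311 4
182 307 312 6
183 306 315 10
184 306 314 9
185 305 314 10
186 305 314 10
187 303 313 10
188 300 313 14
189 298 313 16
190 297 314 18
191 296 315 20
192 295 316 22
193 294 317 24
194 294 317 24
195 294 317 24
196 294 317 24
197 294 317 24
198 294 316 23
199 295 316 22
200 295 315 21
201 296 314 19
202 298 313 16
203 299 311 13
204 299 307 8
205 298 304 7
206 298 303 6
207 297 303 7
208 297 302 6
209 296 302 7
210 296 301 6
211 296 301 6
212 296 301 6
213 296 300 5
side [269 178  52  16 433] [294.52193995 186.19630485]
side [320 234   8   4  24] [323.95833333 235.125     ]
side [276 257   8   6  38] [279.68421053 259.31578947]
178 317 318 2
179 316 319 4
180 286 319 8
181 284 319 19
182 283 319 23
183 276 319 31
184 270 319 39
185 269 319 51
186 269 320 52
187 269 320 52
188 269 320 52
189 276 319 38
190 282 303 22
191 284 302 19
192 287 300 14
193 290 296 7
```

View pics/crop.png

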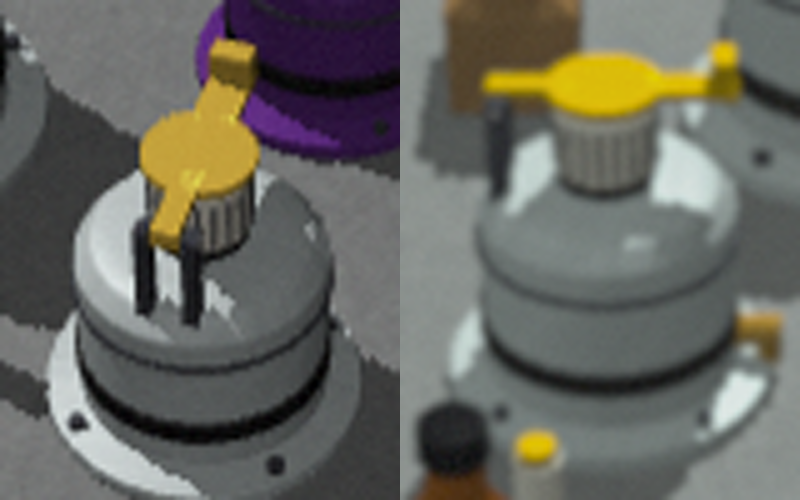

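The crop shows the disc centre at scene (305.8,195) and side (293.6,186.4), and the lug at scene (313,177.6) and side (318,184). The lug is on the tap side.

```bash
python3 - <<'E'
from h import *
from scipy.spatial.transform import Rotation as Ro
a,b=get_calibration("scene"),get_calibration("side")
D,e=tri(a,(305.8,195),b,(293.6,186.4));L,e2=tri(a,(313,177.6),b,(318,184))
print(D,e,L,e2,np.linalg.norm((L-D)[:2]))
v=(L-D)[:2];print("front yaw",np.degrees(np.arctan2(v[1],v[0])))
print(plane(a,(305.8,195),.156),plane(b,(293.6,186.4),.156),plane(a,(313,177.6),.163),plane(b,(318,184),.163))
s=read_state();print(Ro.from_quat(s['eef_rot']).as_matrix().round(3))
def col(n,lo,hi,c,box,z):
    im=cv2.cvtColor(cv2.imread(f"pics/{n}0.png"),cv2.COLOR_BGR2HSV)
for n,uv,z in (("oil",(406,236),.145),("tubeA",(257,217),.068),("tubeB",(363,242),.068),("gift",(186,238),.03),("purplelug",(342,120),.163),("bigDisc",(230,130),.2)): print(n,plane(a,uv,z))
E
```

```text
[0.5498442  0.03048635 0.15605525] 0.0013325587306393537 [0.50261066 0.00887198 0.16218047] 0.0024975796234172403 0.05194408960935422
front yaw -155.41087714036675
[0.55036419 0.03120453 0.156     ] [0.55004905 0.02929058 0.156     ] [0.50443478 0.01092469 0.163     ] [0.50227514 0.00797682 0.163     ]
[[ 0.38  -0.925 -0.001]
 [-0.925 -0.38   0.001]
 [-0.001  0.    -1.   ]]
oil [0.49668482 0.25276482 0.145     ]
tubeA [ 0.6121853  -0.06626059  0.068     ]
tubeB [0.51054807 0.16239452 0.068     ]
gift [ 0.74551842 -0.16992411  0.03      ]
purplelug [ 0.29084489 -0.08025202  0.163     ]
bigDisc [ 0.53912481 -0.218895    0.2       ]
```

>>> step_arm:
  commands:
    - [0,0,-0.05,0,0,0]
    - [-0.02,-0.022,-0.05,0,0,0]
    - [-0.03,-0.032,0,0,0,0]
    - [-0.03,-0.032,0,0,0,0]
    - [-0.03,-0.032,0,0,0,0]
    - [-0.03,-0.032,0,0,0,0]
    - [-0.03,-0.032,0,0,0,0]
    - [-0.03,-0.032,0,0,0,0]
    - [-0.03,-0.032,0,0,0,0]
    - [-0.03,-0.032,0,0,0,0]
    - [-0.03,-0.032,0,0,0,0]
    - [-0.03,-0.032,0,0,0,-0.04]
  gripper: 1

```text
time: 1.3
ee_pos: [0.4307, -0.1542, 0.3344]
eef_rot: [0.842, -0.54, 0.0, 0.0]
ft_force: [0.9, -0.5, -0.6]
width: 0.0869
```

>>> step_arm:
  commands:
    - [-0.028,-0.032,0,0,0,0]
    - [-0.03,-0.034,0,0,0,0]
    - [-0.03,-0.034,0,0,0,0]
    - [-0.03,-0.034,0,0,0,0]
    - [0,0,0.03,0,0,0]
    - [0,0,0.02,0,0,0]
    - [0,0,0,0,0,0]
    - [0,0,0,0,0,0]

```text
time: 2.1
ee_pos: [0.503, 0.007, 0.2849]
eef_rot: [0.842, -0.54, -0.0, 0.0]
ft_force: [0.4, -0.7, 0.6]
width: 0.087
```

```bash
python3 - <<'E'
from h import *
from scipy.spatial.transform import Rotation as Ro
s=read_state();c=get_calibration("wrist");im=camera("wrist");cv2.imwrite("pics/w1.png",im[...,::-1])
print(s['ee_pos'],Ro.from_quat(s['eef_rot']).as_matrix().round(3).tolist(),s['ft_force'],s['torque'],s['joint_positions'])
print(-c['R'].T@c['t'],c['R'].round(3).tolist())
np.save("w1.npy",c,allow_pickle=True)
D=np.array([.550,.0303])
for X in ((.550,.0303,.156),(.5036,.0091,.163),(.5036,.0091,.171)):print(proj(c,X))
E
```

```text
[0.50304818 0.00700949 0.28491719] [[0.416, -0.909, -0.0], [-0.909, -0.416, 0.0], [-0.0, 0.0, -1.0]] [ 0.43729368 -0.74434991  0.55523915] [0.01654829 0.03012807 0.01360556] [ 0.53039392  0.08686651 -0.66638394  1.67922631  0.05444394  1.39460572
 -1.28498939]
[0.56333935 0.03445102 0.42805103] [[0.417, -0.909, 0.0], [-0.882, -0.404, 0.241], [-0.219, -0.101, -0.97]]
[316.35733575 139.07238712]
[316.33043238 197.9241971 ]
[316.2696057  200.12868076]
```

View pics/w1.png

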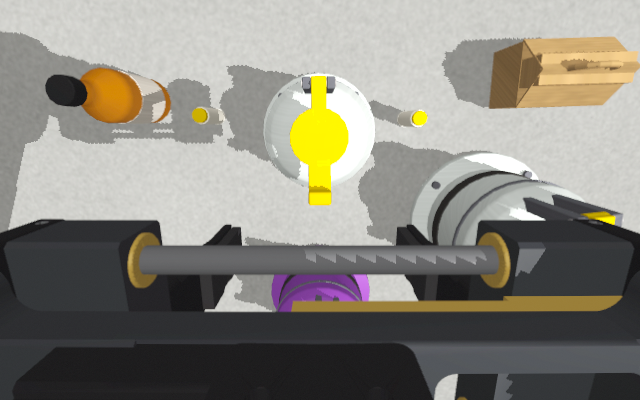

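The wrist view shows the disc near (319.5,135), the lug near (319.5,198) and the tongue almost exactly vertical.

```bash
python3 - <<'E'
from h import *
c=np.load("w1.npy",allow_pickle=True).item()
m=cv2.inRange(cv2.cvtColor(cv2.imread("pics/w1.png"),cv2.COLOR_BGR2HSV),(20,140,100),(32,255,255))
rows={}
for r in range(70,215):
    q=np.where(m[r,280:360])[0]+280
    if len(q): rows[r]=(q.min(),q.max()); 
print({r:rows[r] for r in rows if r%4==0 or r>185 or r<80})
mid=lambda r0,r1:np.mean([sum(rows[r])/2 for r in range(r0,r1)])
w=[(v[1]-v[0],r) for r,v in rows.items()];mx=max(w)[0];rc=np.mean([r for a,r in w if a>=mx-1]);print("disc row",rc,mx)
D=plane(c,(mid(120,150),rc),.156);L=plane(c,(mid(194,204),200),.165);T=plane(c,(mid(78,100),88),.156)
print(D,L,T,[np.degrees(np.arctan2(*(a-b)[[1,0]])) for a,b in((L,D),(D,T),(L,T))])
E
```

```text
{76: (np.int64(312), np.int64(325)), 77: (np.int64(311), np.int64(325)), 78: (np.int64(311), np.int64(325)), 79: (np.int64(311), np.int64(325)), 80: (np.int64(311), np.int64(325)), 84: (np.int64(311), np.int64(325)), 88: (np.int64(311), np.int64(326)), 92: (np.int64(311), np.int64(326)), 96: (np.int64(312), np.int64(325)), 100: (np.int64(312), np.int64(325)), 104: (np.int64(312), np.int64(325)), 108: (np.int64(311), np.int64(325)), 112: (np.int64(303), np.int64(334)), 116: (np.int64(298), np.int64(339)), 120: (np.int64(295), np.int64(342)), 124: (np.int64(293), np.int64(345)), 128: (np.int64(291), np.int64(346)), 132: (np.int64(290), np.int64(347)), 136: (np.int64(290), np.int64(347)), 140: (np.int64(290), np.int64(347)), 144: (np.int64(291), np.int64(347)), 148: (np.int64(292), np.int64(345)), 152: (np.int64(294), np.int64(344)), 156: (np.int64(297), np.int64(340)), 160: (np.int64(300), np.int64(336)), 164: (np.int64(308), np.int64(330)), 168: (np.int64(309), np.int64(329)), 172: (np.int64(309), np.int64(329)), 176: (np.int64(309), np.int64(330)), 180: (np.int64(309), np.int64(330))
[... 264 characters left out ...]
: (np.int64(309), np.int64(330)), 193: (np.int64(309), np.int64(330)), 194: (np.int64(309), np.int64(330)), 195: (np.int64(309), np.int64(330)), 196: (np.int64(309), np.int64(330)), 197: (np.int64(309), np.int64(330)), 198: (np.int64(309), np.int64(330)), 199: (np.int64(309), np.int64(330)), 200: (np.int64(309), np.int64(330)), 201: (np.int64(309), np.int64(330)), 202: (np.int64(309), np.int64(330)), 203: (np.int64(309), np.int64(330)), 204: (np.int64(310), np.int64(329))}
disc row 137.0 57
[0.55242867 0.0292506  0.156     ] [0.5035003  0.00596455 0.165     ] [0.58895101 0.04631383 0.156     ] [np.float64(-154.54923510992026), np.float64(-154.95802408246337), np.float64(-154.72361825813167)]
```

>>> step_arm:
  commands:
    - [0,-0.0025,0.04,0,0,0]
    - [0,0,0.04,0,0,0]
    - [0,0,0.027,0,0,0]
    - [0,0,0.01,0,0,0]
    - [0,0,0,0,0,0]
    - [0,0,0,0,0,0]

```text
time: 2.75
ee_pos: [0.5065, 0.0082, 0.1694]
eef_rot: [0.842, -0.54, 0.001, -0.001]
ft_force: [-0.5, 0.1, 0.6]
width: 0.087
```

>>> step_arm:
  commands:
    - [0,0,0,0,0,0]
    - [0,0,0,0,0,0]
    - [0,0,0,0,0,0]
    - [0,0,0,0,0,0]
    - [0,0,0,0,0,0]
    - [0,0,0,0,0,0]
    - [0,0,0,0,0,0]
    - [0,0,0,0,0,0]
  gripper: 0
  grip_force: 10

```text
time: 3.55
ee_pos: [0.5054, 0.0082, 0.1675]
eef_rot: [0.842, -0.54, 0.0, 0.0]
ft_force: [-0.3, 1.0, -0.9]
width: 0.0312
```

>>> step_arm:
  commands:
    - [0,0,0,0,0,0]
    - [0,0,0,0,0,0]
    - [0,0,0,0,0,0]
    - [0,0,0,0,0,0]

```text
time: 3.95
ee_pos: [0.5056, 0.0075, 0.1675]
eef_rot: [0.841, -0.54, 0.0, 0.0]
ft_force: [3.0, -4.9, -2.2]
width: 0.0199
```

```bash
python3 - <<'E'
import numpy as np
# arc of the grasp point held on the lug: lug offset (-97,14) mm from hinge, TCP 4.5 above lug at start (swivels about TCP)
p0=np.array([-97,18.5]);prev=p0
for a in np.arange(0.12,2.5,0.12):
    c,s=np.cos(a),np.sin(a);p=np.array([c*p0[0]+s*p0[1],-s*p0[0]+c*p0[1]])
    print(round(a,2),(p-prev).round(1),p.round(1));prev=p
E
```

```text
0.12 [ 2.9 11.5] [-94.1  30. ]
0.24 [ 4.3 11. ] [-89.8  41. ]
0.36 [ 5.6 10.5] [-84.3  51.5]
0.48 [6.8 9.7] [-77.5  61.2]
0.6 [7.9 8.8] [-69.6  70. ]
0.72 [8.9 7.8] [-60.7  77.9]
0.84 [9.8 6.7] [-51.   84.6]
0.96 [10.5  5.5] [-40.5  90.1]
1.08 [11.1  4.2] [-29.4  94.3]
1.2 [11.5  2.8] [-17.9  97.1]
1.32 [11.8  1.4] [-6.2 98.6]
1.44 [11.8  0. ] [ 5.7 98.6]
1.56 [11.8 -1.4] [17.5 97.2]
1.68 [11.5 -2.8] [29.  94.4]
1.8 [11.1 -4.1] [40.1 90.3]
1.92 [10.5 -5.4] [50.6 84.8]
2.04 [ 9.8 -6.7] [60.4 78.2]
2.16 [ 8.9 -7.8] [69.3 70.4]
2.28 [ 7.9 -8.8] [77.2 61.6]
2.4 [ 6.8 -9.7] [84.  51.9]
```

>>> step_arm:
  commands:
    - [0,-0.0029,-0.0115,0,0,0]
    - [0,-0.0043,-0.011,0,0,0]
    - [0,-0.0056,-0.0105,0,0,0]
    - [0,-0.0068,-0.0097,0,0,0]
    - [0,-0.0079,-0.0088,0,0,0]
    - [0,-0.0089,-0.0078,0,0,0]
    - [0,0,0,0,0,0]

```text
time: 4.65
ee_pos: [0.5389, 0.023, 0.2278]
eef_rot: [0.842, -0.54, 0.0, 0.0]
ft_force: [-3.7, -4.9, 8.5]
width: 0.0199
```

>>> step_arm:
  commands:
    - [0,-0.0098,-0.0067,0,0,0]
    - [0,-0.0105,-0.0055,0,0,0]
    - [0,-0.0111,-0.0042,0,0,0]
    - [0,-0.0115,-0.0028,0,0,0]
    - [0,-0.0118,-0.0014,0,0,0]
    - [0,-0.0118,0,0,0,0]
    - [0,0,0,0,0,0]

```text
time: 5.35
ee_pos: [0.6002, 0.0519, 0.2481]
eef_rot: [0.842, -0.54, 0.001, -0.001]
ft_force: [3.5, -1.3, 4.7]
width: 0.0199
```

>>> step_arm:
  commands:
    - [0,-0.0118,0.0014,0,0,0]
    - [0,-0.0115,0.0028,0,0,0]
    - [0,-0.0111,0.0041,0,0,0]
    - [0,-0.0105,0.0054,0,0,0]
    - [0,-0.0098,0.0067,0,0,0]
    - [0,0,0,0,0,0]

```text
time: 5.95
ee_pos: [0.6502, 0.0755, 0.2271]
eef_rot: [0.842, -0.54, 0.001, -0.002]
ft_force: [5.3, 1.1, 1.8]
width: 0.0194
```

>>> step_arm:
  commands:
    - [0,-0.0089,0.0078,0,0,0]
    - [0,-0.0079,0.0088,0,0,0]
    - [0,-0.0034,0.0048,0,0,0]
    - [0,0,0,0,0,0]
    - [0,0,0,0,0,0]

```text
time: 6.45
ee_pos: [0.6682, 0.0839, 0.2057]
eef_rot: [0.842, -0.54, 0.0, -0.002]
ft_force: [6.7, 2.5, 2.1]
width: 0.0194
```

```bash
python3 - <<'E'
from h import *
s=read_state();print(s['ft_force'],s['torque'],s['joint_positions'])
a,b=camera("scene"),camera("side")
cv2.imwrite("pics/f.png",np.hstack([cv2.resize(a[90:290,220:420],None,fx=2,fy=2),cv2.resize(b[90:290,200:400],None,fx=2,fy=2)])[...,::-1])
E
```

```text
[6.70436672 2.54803741 2.14781423] [ 0.47450968 -1.26262773  0.00404936] [ 0.24757704  0.53368655 -0.64032845  1.34122488  0.31434482  1.36498231
 -1.52826657]
```

View pics/f.png

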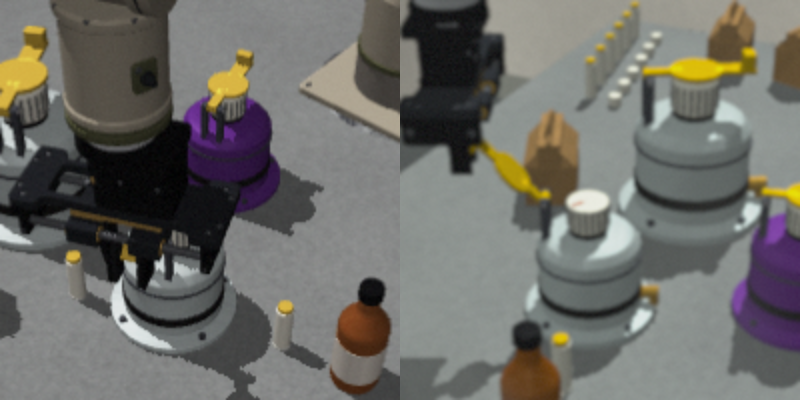

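Both views show the tab flipped back to about 2.35 rad and the white cap exposed. I'll push it slightly further, then release.

>>> step_arm:
  commands:
    - [0,-0.003,0.006,0,0,0]
    - [0,-0.0025,0.006,0,0,0]
    - [0,0,0,0,0,0]

```text
time: 6.85
ee_pos: [0.6737, 0.0865, 0.1939]
eef_rot: [0.842, -0.54, 0.001, -0.002]
ft_force: [9.3, 3.7, 4.2]
width: 0.0192
```

>>> step_arm:
  commands:
    - [0,0,0,0,0,0]
    - [0,0,0,0,0,0]
    - [0,0,0,0,0,0]
    - [0,0,-0.02,0,0,0]
    - [0,0,-0.04,0,0,0]
    - [0,0,-0.04,0,0,0]
    - [0,0,0,0,0,0]
  gripper: 0.8

```text
time: 7.55
ee_pos: [0.6735, 0.0854, 0.2997]
eef_rot: [0.842, -0.54, 0.003, -0.003]
ft_force: [-0.3, -0.1, -0.3]
width: 0.0658
```

>>> step_arm:
  commands:
    - [0,0.034,0,0,0,0]
    - [0,0.034,0,0,0,0]
    - [0,0.034,0,0,0,0]
    - [0,0.032,0,0,0,0]
    - [0,0,0,0,0,0]
    - [0,0,0,0,0,0]
  gripper: 0.8

```text
time: 8.15
ee_pos: [0.5499, 0.0282, 0.2936]
eef_rot: [0.841, -0.541, 0.0, 0.0]
ft_force: [0.1, -0.1, -0.3]
width: 0.0697
```

```bash
python3 - <<'E'
from h import *
s=read_state();c=get_calibration("wrist");im=camera("wrist");cv2.imwrite("pics/w2.png",im[...,::-1]);np.save("w2.npy",c,allow_pickle=True)
print(s['ee_pos'],s['joint_positions'],s['width'],s['torque'],proj(c,(.5515,.0295,.147)))
cv2.imwrite("pics/w2c.png",cv2.resize(im[80:280,200:440],None,fx=3,fy=3,interpolation=2)[...,::-1])
E
```

```text
[0.54994403 0.02819442 0.29359334] [ 0.4592981   0.20598452 -0.68404151  1.55025156  0.13184786  1.43193026
 -1.37483499] 0.06972993722581063 [ 0.01262943 -0.03380831 -0.00683375] [317.53812326 191.30987655]
```

View pics/w2c.png

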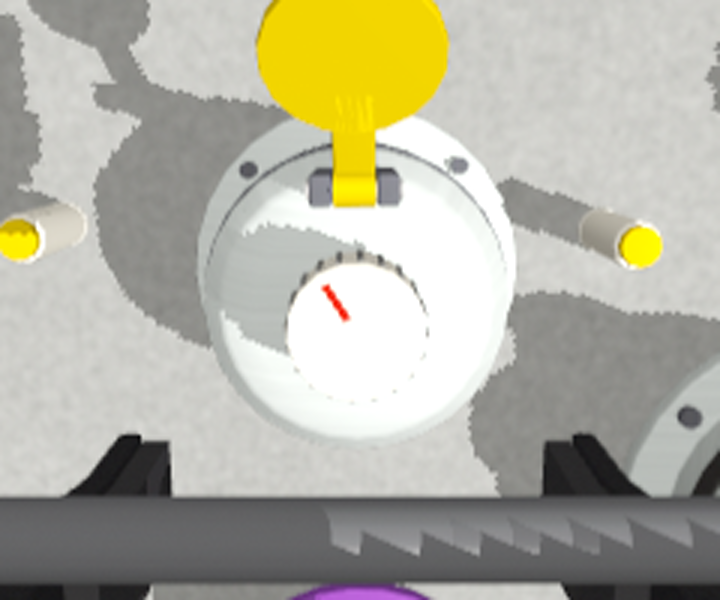

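The cap top is at wrist pixel (319.3,190.3) with a red mark on it. The tab lies well back and the tubes are undisturbed. Next I turn to the start yaw over the cap.

>>> step_arm:
  commands:
    - [0.0006,-0.0028,0,0,0,0]
    - [0,0,0,0,0,0.14]
    - [0,0,0,0,0,0.14]
    - [0,0,0,0,0,0.14]
    - [0,0,0,0,0,0.14]
    - [0,0,0,0,0,0.14]
    - [0,0,0,0,0,0]
    - [0,0,0,0,0,0]

```text
time: 9.0
ee_pos: [0.5534, 0.03, 0.2933]
eef_rot: [-0.607, 0.794, 0.0, -0.0]
ft_force: [-0.1, 0.2, -0.2]
width: 0.0694
```

```bash
python3 - <<'E'
from h import *
s=read_state();print(s['ee_pos'],s['joint_positions'],s['eef_rot'],s['torque'])
E
```

```text
[0.55337847 0.02996078 0.29325179] [ 0.39384171  0.20423406 -0.61162891  1.54426073  0.11731123  1.43074326
 -2.06035592] [-6.07447436e-01  7.94359797e-01  3.47234605e-04 -7.12998764e-05] [0.04310457 0.05465184 0.02650192]
```

>>> step_arm:
  commands:
    - [0.0013,0.0004,0.04,0,0,0]
    - [0,0,0.04,0,0,0]
    - [0,0,0.04,0,0,0]
    - [0,0,0.025,0,0,0]
    - [0,0,0.014,0,0,0]
    - [0,0,0,0,0,0]
    - [0,0,0,0,0,0]

```text
time: 9.7
ee_pos: [0.553, 0.0285, 0.1357]
eef_rot: [-0.606, 0.796, -0.0, 0.001]
ft_force: [0.5, -0.6, 0.0]
width: 0.0699
```

>>> step_arm:
  commands:
    - [0,0,0,0,0,0]
    - [0,0,0,0,0,0]
    - [0,0,0,0,0,0]
    - [0,0,0,0,0,0]
    - [0,0,0,0,0,0]
    - [0,0,0,0,0,0]
  gripper: 0.3
  grip_force: 30

```text
time: 10.3
ee_pos: [0.5526, 0.0283, 0.135]
eef_rot: [-0.605, 0.796, -0.0, 0.0]
ft_force: [-0.6, -0.2, 2.6]
width: 0.0453
```

```bash
python3 - <<'E'
from h import *
s=read_state();print(s['ee_pos'],s['joint_positions'],s['eef_rot'],s['torque'],s['ft_force'],s['width'])
E
```

```text
[0.55256332 0.02832661 0.13503656] [ 0.37414025  0.3200877  -0.59472802  1.75779202  0.197051    1.12272883
 -2.12367326] [-6.05463044e-01  7.95873324e-01 -2.41204833e-04  3.10185896e-04] [0.15534232 0.07922202 0.03164582] [-0.58981116 -0.2199264   2.61083252] 0.045331813223427934
```

>>> step_arm:
  commands:
    - [0,0,0,0,0,0]
    - [0,0,0,0,0,-0.05]
    - [0,0,-0.0001,0,0,-0.1]
    - [0,0,-0.0001,0,0,-0.1]
    - [0,0,-0.0002,0,0,-0.1]
    - [0,0,-0.0001,0,0,-0.1]

```text
time: 10.9
ee_pos: [0.5526, 0.0289, 0.1356]
eef_rot: [0.769, -0.639, 0.0, -0.001]
ft_force: [-0.1, 3.2, 5.0]
width: 0.0454
```

```bash
python3 - <<'E'
from h import *
s=read_state();print(s['torque'],s['ft_force'],s['width'],s['joint_positions'][6])
E
```

```text
[ 0.55013087  0.08505968 -0.24021658] [-0.09201769  3.19648368  5.02202501] 0.045381383522753733 -1.6903856233439492
```

>>> step_arm:
  commands:
    - [0,0,-0.0002,0,0,-0.1]
    - [0,0,-0.0002,0,0,-0.1]
    - [0,0,-0.0002,0,0,-0.1]
    - [0,0,-0.0002,0,0,-0.1]
    - [0,0,-0.0002,0,0,-0.1]
    - [0,0,-0.0002,0,0,-0.1]
    - [0,0,-0.0002,0,0,-0.1]
    - [0,0,-0.0002,0,0,-0.1]
    - [0,0,0,0,0,0]
    - [0,0,0,0,0,0]

```text
time: 11.9
ee_pos: [0.5521, 0.0297, 0.1368]
eef_rot: [0.957, -0.291, -0.0, -0.001]
ft_force: [-1.4, 5.7, 3.9]
width: 0.0451
```

```bash
cat > st.py <<'E'
from h import *
from scipy.spatial.transform import Rotation as Ro
s=read_state();x=Ro.from_quat(s['eef_rot']).as_matrix()[:,0];print(s['torque'].round(3),s['ft_force'].round(1),s['width'],s['joint_positions'][6],"yaw",np.arctan2(x[1],x[0]).round(4))
E
python3 st.py
```

```text
[ 1.079  0.234 -0.282] [-1.4  5.7  3.9] 0.04514850339277612 -0.9361222932887029 yaw -0.5906
```

>>> step_arm:
  commands:
    - [0,0,0,0,0,0]
    - [0,0,0,0,0,0]
    - [0,0,0,0,0,0]
    - [0,0,0,0,0,0.125]
    - [0,0,0,0,0,0.125]
    - [0,0,0,0,0,0.125]
    - [0,0,0,0,0,0.125]
    - [0,0,0,0,0,0.125]
    - [0,0,0,0,0,0.125]
    - [0,0,0,0,0,0.125]
    - [0,0,0,0,0,0.125]
  gripper: 0.75

```text
time: 13.0
ee_pos: [0.5522, 0.0278, 0.1366]
eef_rot: [-0.698, 0.716, -0.0, -0.0]
ft_force: [-0.7, -0.4, 0.9]
width: 0.0653
```

>>> step_arm:
  commands:
    - [0,0,0,0,0,0.125]
    - [0,0,0,0,0,0.125]
    - [0,0,0,0,0,0]
    - [0,0,0,0,0,0]

```text
time: 13.4
ee_pos: [0.5522, 0.028, 0.1367]
eef_rot: [-0.607, 0.795, -0.0, -0.0]
ft_force: [-0.1, 0.1, 1.1]
width: 0.0652
```

```bash
python3 st.py
```

```text
[ 0.017  0.046 -0.062] [-0.1  0.1  1.1] 0.0652444373179738 -2.118493162913439 yaw -1.8374
```

>>> step_arm:
  commands:
    - [-0.001,0.0003,0,0,0,0]
    - [0,0,0,0,0,0]
    - [0,0,0,0,0,0]
    - [0,0,0,0,0,0]
    - [0,0,0,0,0,0]
    - [0,0,0,0,0,0]
    - [0,0,-0.0001,0,0,-0.06]
    - [0,0,-0.0001,0,0,-0.1]
    - [0,0,-0.0002,0,0,-0.1]
    - [0,0,-0.0001,0,0,-0.1]
    - [0,0,0,0,0,0]
  gripper: 0.3
  grip_force: 30

```text
time: 14.5
ee_pos: [0.5521, 0.0289, 0.1372]
eef_rot: [0.738, -0.674, -0.0, 0.0]
ft_force: [-2.2, -3.1, 2.7]
width: 0.0451
```

```bash
python3 st.py
```

```text
[-0.558  0.448 -0.2  ] [-2.2 -3.1  2.7] 0.04511683104571748 -1.7783509245366769 yaw -1.48
```

>>> step_arm:
  commands:
    - [0,0,-0.0001,0,0,-0.03]
    - [0,0,0,0,0,-0.03]
    - [0,0,0,0,0,0]

```text
time: 14.8
ee_pos: [0.5522, 0.029, 0.1373]
eef_rot: [0.758, -0.652, 0.0, 0.0]
ft_force: [-2.2, -3.2, 2.5]
width: 0.0454
```

```bash
python3 st.py
```

```text
[-0.755  0.539 -0.173] [-2.2 -3.2  2.5] 0.04540611198528728 -1.7221925705692722 yaw -1.4208
```

>>> step_arm:
  commands:
    - [0,0,-0.0001,0,0,-0.03]
    - [0,0,0,0,0,-0.03]
    - [0,0,0,0,0,0]

```text
time: 15.1
ee_pos: [0.5522, 0.0291, 0.1374]
eef_rot: [0.778, -0.629, 0.0, 0.0]
ft_force: [-3.0, -4.2, 2.7]
width: 0.0453
```

```bash
python3 st.py
```

```text
[-0.912  0.647 -0.221] [-3.  -4.2  2.7] 0.045346583298359645 -1.6639810893865818 yaw -1.3597
```

>>> step_arm:
  commands:
    - [0,0,-0.0001,0,0,-0.03]
    - [0,0,0,0,0,-0.03]
    - [0,0,0,0,0,0]

```text
time: 15.4
ee_pos: [0.5521, 0.0291, 0.1374]
eef_rot: [0.796, -0.605, -0.0, 0.0]
ft_force: [-2.9, -4.6, 0.9]
width: 0.0453
```

```bash
python3 st.py
```

```text
[-0.911  0.588 -0.283] [-2.9 -4.6  0.9] 0.04529785001085038 -1.6058548727201767 yaw -1.2986
```

>>> step_arm:
  commands:
    - [0,0,-0.0001,0,0,-0.03]
    - [0,0,0,0,0,-0.03]
    - [0,0,0,0,0,0]

```text
time: 15.7
ee_pos: [0.5522, 0.0292, 0.1376]
eef_rot: [0.814, -0.58, -0.0, 0.0]
ft_force: [-2.4, -4.3, 1.4]
width: 0.0455
```

```bash
python3 st.py
```

```text
[-0.916  0.683 -0.294] [-2.4 -4.3  1.4] 0.04548901881562302 -1.548466356446873 yaw -1.2383
```

>>> step_arm:
  commands:
    - [0,0,-0.0001,0,0,-0.03]
    - [0,0,0,0,0,-0.02]
    - [0,0,0,0,0,0]

```text
time: 16.0
ee_pos: [0.5521, 0.0292, 0.1377]
eef_rot: [0.828, -0.56, -0.0, 0.0]
ft_force: [-3.2, -3.7, 1.4]
width: 0.0453
```

```bash
python3 st.py
```

```text
[-0.89   0.669 -0.203] [-3.2 -3.7  1.4] 0.04531555605194263 -1.5014548437704895 yaw -1.1889
```

Still running freely.

>>> step_arm:
  commands:
    - [0,0,-0.0001,0,0,-0.03]
    - [0,0,0,0,0,-0.03]
    - [0,0,0,0,0,0]

```text
time: 16.3
ee_pos: [0.5521, 0.0292, 0.1378]
eef_rot: [0.845, -0.535, -0.0, 0.0]
ft_force: [-2.3, -4.0, 2.3]
width: 0.0453
```

```bash
python3 st.py
```

```text
[-0.819  0.709 -0.204] [-2.3 -4.   2.3] 0.045265540100317296 -1.4438556548760957 yaw -1.1283
```

>>> step_arm:
  commands:
    - [0,0,-0.0001,0,0,-0.03]
    - [0,0,0,0,0,-0.03]
    - [0,0,0,0,0,0]

```text
time: 16.6
ee_pos: [0.5521, 0.0293, 0.1378]
eef_rot: [0.861, -0.509, -0.0, 0.0]
ft_force: [-2.9, -3.0, 1.4]
width: 0.0452
```

```bash
python3 st.py
```

```text
[-0.854  0.754 -0.213] [-2.9 -3.   1.4] 0.04523069075177311 -1.3867220419588702 yaw -1.0681
```

>>> step_arm:
  commands:
    - [0,0,-0.0001,0,0,-0.03]
    - [0,0,0,0,0,-0.03]
    - [0,0,0,0,0,0]

```text
time: 16.9
ee_pos: [0.5521, 0.0293, 0.1379]
eef_rot: [0.876, -0.483, -0.0, 0.0]
ft_force: [-3.1, -3.5, 0.4]
width: 0.0456
```

```bash
python3 st.py
```

```text
[-0.846  0.889 -0.28 ] [-3.1 -3.5  0.4] 0.045636880448523154 -1.3297230646861056 yaw -1.008
```

>>> step_arm:
  commands:
    - [0,0,-0.0001,0,0,-0.03]
    - [0,0,0,0,0,-0.03]
    - [0,0,0,0,0,0]

```text
time: 17.2
ee_pos: [0.5521, 0.0293, 0.138]
eef_rot: [0.89, -0.456, -0.0, 0.0]
ft_force: [-4.1, -3.3, 1.1]
width: 0.0453
```

```bash
python3 st.py
```

```text
[-0.747  0.846 -0.239] [-4.1 -3.3  1.1] 0.045349519557891134 -1.2727941079038898 yaw -0.948
```

>>> step_arm:
  commands:
    - [0,0,-0.0001,0,0,-0.03]
    - [0,0,0,0,0,-0.03]
    - [0,0,0,0,0,0]

```text
time: 17.5
ee_pos: [0.552, 0.0294, 0.1381]
eef_rot: [0.903, -0.43, -0.0, 0.0]
ft_force: [-3.4, -3.2, 0.6]
width: 0.0456
```

```bash
python3 st.py
```

```text
[-0.674  0.9   -0.345] [-3.4 -3.2  0.6] 0.0455880829408108 -1.2161292930668048 yaw -0.8882
```

>>> step_arm:
  commands:
    - [0,0,0,0,0,-0.02]
    - [0,0,0,0,0,0]
    - [0,0,0,0,0,0]

```text
time: 17.8
ee_pos: [0.552, 0.0294, 0.1381]
eef_rot: [0.907, -0.421, -0.0, 0.0]
ft_force: [-4.9, -3.6, -0.3]
width: 0.0455
```

```bash
python3 st.py
```

```text
[-0.698  0.883 -0.386] [-4.9 -3.6 -0.3] 0.04550244089767231 -1.1983099256016891 yaw -0.8694
```

>>> step_arm:
  commands:
    - [0,0,0,0,0,-0.015]
    - [0,0,0,0,0,0]
    - [0,0,0,0,0,0]

```text
time: 18.1
ee_pos: [0.552, 0.0294, 0.1381]
eef_rot: [0.91, -0.414, -0.0, 0.0]
ft_force: [-4.5, -3.0, -0.4]
width: 0.0453
```

```bash
python3 st.py
```

```text
[-0.72   0.939 -0.386] [-4.5 -3.  -0.4] 0.0452940503779167 -1.1842313034879342 yaw -0.8546
```

>>> step_arm:
  commands:
    - [0,0,0,0,0,-0.015]
    - [0,0,0,0,0,0]

```text
time: 18.3
ee_pos: [0.552, 0.0294, 0.1381]
eef_rot: [0.913, -0.407, -0.0, 0.0]
ft_force: [-3.7, -2.4, 0.3]
width: 0.0455
```

```bash
python3 st.py; python3 - <<'E'
from h import *
t=[]
for i in range(4):
    camera("side");t.append(read_state()['torque'][2].round(3))
print(t)
E
```

```text
[-0.67   0.923 -0.495] [-3.7 -2.4  0.3] 0.04552350716149467 -1.1696274892513447 yaw -0.8391
[np.float64(-0.523), np.float64(-0.518), np.float64(-0.53), np.float64(-0.506)]
```

The cap has gone solid at about 0.52 N m, so I ease off and let go.

>>> step_arm:
  commands:
    - [0,0,0,0,0,0.05]
    - [0,0,0,0,0,0.05]
    - [0,0,0,0,0,0]

```text
time: 18.8
ee_pos: [0.552, 0.0294, 0.1381]
eef_rot: [0.891, -0.453, -0.0, 0.0]
ft_force: [-2.4, -3.8, 1.0]
width: 0.0451
```

```bash
python3 st.py
```

```text
[-0.74   0.832 -0.093] [-2.4 -3.8  1. ] 0.045094085739827566 -1.2659866552534382 yaw -0.9408
```

>>> step_arm:
  commands:
    - [0,0,0,0,0,0]
    - [0,0,0,0,0,0]
    - [0,0,0,0,0,0]
    - [0,0,0,0,0,0]
    - [0,0,-0.02,0,0,0]
    - [0,0,-0.04,0,0,0]
    - [0,0,-0.05,0,0,0]
    - [0,0,-0.05,0,0,0]
    - [0,0,0,0,0,0]
    - [0,0,0,0,0,0]
  gripper: 0.8

```text
time: 19.8
ee_pos: [0.5528, 0.0296, 0.2992]
eef_rot: [0.891, -0.453, 0.001, -0.001]
ft_force: [0.4, -0.3, -0.6]
width: 0.0696
```

```bash
python3 - <<'E'
from h import *
a,b,w=camera("scene"),camera("side"),camera("wrist")
cv2.imwrite("pics/end.png",cv2.resize(np.vstack([np.hstack([a[130:290,200:440],b[130:290,180:420]]),np.hstack([w[60:220,200:440],w[60:220,0:240]])]),None,fx=1.66,fy=1.66)[...,::-1])
print(read_state()['ft_force'])
E
```

```text
[ 1.27394709 -0.1043511  -0.62926333]
```

View pics/end.png

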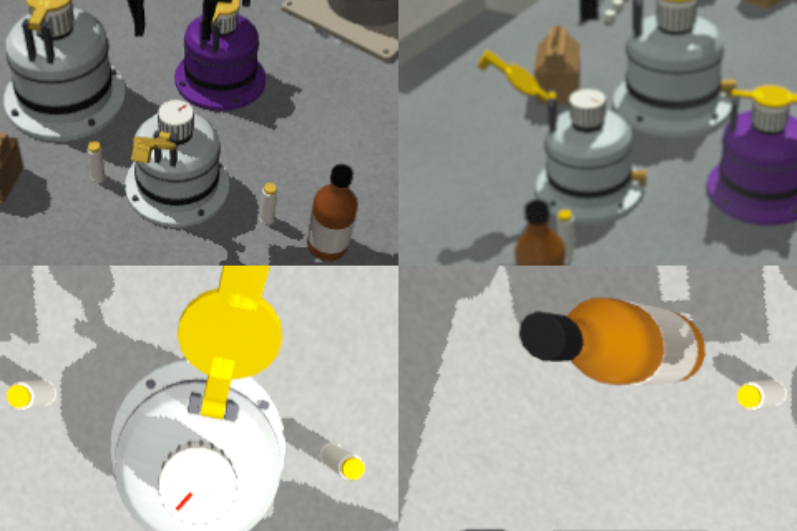

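The final views show the tab far back, the cap turned about 2.06 rad by its mark, and the tubes and bottle standing untouched.

```bash
python3 -c "
from bench import *
print(close_job())"
```

```text
the job is handed in; nothing more can be done
None
```

The vent is open. I flipped the tab back over its hinge and left it there, then unscrewed the cap anticlockwise to its stop in two grips. I eased off, let go, lifted clear and handed in at about 20 s.

**Tab:** I worked out an angle of about 2.5 rad from the arm's position. The last pictures show it still well back.

**Cap:** The turning moment ran at 0.17–0.29 N m, then climbed to about 0.52 N m at the stop. That is below the 0.64 N m tear limit. I then eased it to 0.09 N m before releasing. By its red mark the cap turned about 2.06 rad, which agrees with the hand's turn less the neck's wind-up, so it did not slip.

**Surroundings:** The tubes and oil bottle look untouched in the last pictures. The gift box was only partly in view there, but nothing went near it.

**Checks that were less certain:** The cameras disagreed by about 2 mm on where the pot was, which gave sideways forces of about 6 N or less on the cap. Single torque readings were noisy by about 0.05 N m, so I confirmed the stop with several repeated readings.

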